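Wedge the short leg of a rocking bin rack

ROBOT

A 7-joint arm with a two-finger parallel gripper is mounted at the origin on the work surface. World frame = base frame: x ahead of the robot, y to its left, z up, the work surface at z = 0. Lengths are in m, angles in rad, forces in N, time in s.
With the tool pointing down it reaches from about 0.4 to 0.9 m from the base axis. Payload 5.5 kg.
Tool frame: the origin (TCP) lies on the centre line of the jaws, within the pads' length; the fingertips stand robot.tcp_to_tips ahead of it and the grasp point (between the pads) is the TCP (robot.tcp_to_tips is the distance from the TCP to the fingertips, in m); z points along the fingers, y is the line along which they close (so a half turn about z gives the same grasp; the last joint's range is limited). The gripper opens to 85 mm and grips with 20 to 120 N. Pads are 22 mm wide; open, the fingers measure 114 mm over their backs; the gripper's body (76 mm by 85 mm) begins 54 mm behind the grasp point. The pads swing forward as they close: fully open they stand 13 mm farther back than shut.
Start: joints at [1.498, 0.501, -0.427, 1.55, 0.221, 1.138, -0.21], TCP at [0.214, -0.614, 0.25] pointing down, gripper open.
Joint ranges: [-2.88, 2.88], [-0.31, 2.03], [-1.54, 1.56], [0.2, 2.42], [-1.41, 4.55], [0.19, 2.02], [-2.57, 2.57]. Speed limits (rad/s): [2.57, 2.57, 3.14, 3.14, 3.14, 3.14, 3.14].

INTERFACE

Orientations are given as [roll, pitch, yaw] about the fixed x, y, z axes, in that order (R = Rz(yaw) Ry(pitch) Rx(roll)).
In Python, from plant import robot gives the robot as it stands.
- The arm moves only by the tool arm_command, never from a script. Its argument "commands" is a list that holds one entry, the list of rows, each a list of 6 numbers: the shift along the tool's x, y, z in mm, then the turn, a rotation vector about the tool's x, y, z in degrees. In form: [[[tx, ty, tz, wx, wy, wz], ...]]. A call has exactly 10 rows; each row shifts and turns the commanded pose from where the row before left it, along the tool's axes as they then stand; what a row does not reach is not made up. A row lasts 1/10 s, in which the tool goes at most 50 mm and 8.59 degrees, less where a joint would pass 70% of its speed; a pose out of reach is approached as far as the arm can. A call is refused whole if a number of a shift passes 50 or a number of a turn 8.59, either way. A call with a gripper value outside its range is refused whole. "hand" is the opening, from -1 (shut) to 1 (fully open), set as the call begins (left out, the last holds). The fingers move at their own pace and stop on an object; "squeeze" is the grip in N (left out, the last holds). Time passes only in rows, so rows that do not move let the fingers close, or fill a call up. It gives the time, the measured TCP pose, the force, the opening and the grip force at its end, in the units of the state.
- robot.state(): the state, without advancing time (a new reading comes with each control period).
- robot.grab_frame(name): name is "scene" or "top"; returns (picture, depth): 400x640x3 uint8, red, green, blue; 400x640 float32, m along the optical axis (not along the pixel's ray), 0 where there is no reading.
- robot.camera_params(name): a dict with "intrinsics" (3x3 intrinsics, pixels), "extrinsics" (4x4, takes a point from world to camera coordinates). Camera axes: x right, y down, z forward; pixel columns grow to the right and rows downward; lengths in m; the calibration is good to about 2 mm. A picture is of the moment at which its call begins. camera_params takes no time and is no camera call.
- robot.sign_off(): hands the job in; it is judged then, once.
Trained networks look in the newest picture that a camera, given by its name, has taken for a name from the list of things; names that differ only in an ending like _2 or _b are one class to them, and where a whole thing is asked for, a point or a joint stands for the part that bears it (a point fixed in the world has none). Each returns a list of dicts, best first, with "score" (0 to 1); they miss things now and then, are a little off and sometimes report something else, mostly with a low value. They report only what shows in the picture. A call takes as long as a camera call. They do not tell look-alikes from the thing itself.
- robot.search_frame(camera, query): "xy" ([column, row] in pixels, amid what is visible of it).
The state is a dict: "time": time; "joints": joint angles; "qvel": joint speeds; "joint_torque": joint torques, N m; "ee_pos": TCP position; "ee_rot": TCP orientation; "force": force on the tool from outside, world axes, zero at the start; "torque": the same for the moment, N m; "finger_gap": finger opening in m; "grip_force": force on a finger pad.
Only numpy, scipy, OpenCV 4.12 (cv2) and the standard library are available. Lean on these libraries where they do the work, as an engineer would, in place of code of your own. Each camera call takes 0.05 s, during which the arm holds its last target. There are 200 camera calls.

TASK

The bench-top bin rack rocks because its right front leg (seen facing the open fronts of its bins) does not reach the bench. Take the wooden wedge and push it squarely, thin end first, from the front in under the middle of that leg's foot until it jams tight and bears the foot, without shifting or jacking up the rack; let go of it there and leave the other things where they are.

Things in the scene. Friction and masses are not known exactly. Their poses are not given: they have to be found in the camera images.
- rack: Loose bench-top bin rack, 2.7 to 3.5 kg: four 30 mm square legs with black 40 x 40 mm feet, orange beams, grey deck, three blue bins, 300 mm high. Origin: on the SHORT leg's axis (right front leg, facing the bins), at bench level. Own x points from the front into the rack, y to its left end; the other legs stand at (150,0), (0,240), (150,240) mm. A push of over 12 N may shift it.
- foot_front (a point): Point on the bench straight below the middle of the short foot's front face, at (-20,0,0) mm in the rack's frame. The foot is 40 mm wide and 40 mm deep; its flat underside hangs somewhere between 6 and 12.5 mm above the bench, how much is not known beforehand.
- beam_edge (a point): On the lower front edge of the rack's front beam, straight above the wedge's way in: at (-75,0,150) mm in the rack's frame, 55 mm ahead of the foot's front face and 150 mm above the bench. The beam runs from y = -55 to 295 mm and overhangs the feet; deck and bins stand above it.
- wedge: Loose plain wooden wedge, 50 to 80 g, 90 mm long, 32 mm wide, flat underside, top sloping evenly from 18 mm high at the thick end to 3 mm at the thin end. Origin: centre of the underside; own x points to the thin end, y across the width, z up. Once tight it stays by friction.
- wedge_tip (a point): Middle of the wedge's thin end, at its underside, 45 mm from the wedge's origin along its x.
- block: Loose plain wooden block, 60 x 44 x 28 mm, no taper, too thick for the gap. Origin: centre of the underside, x along its length. Not to be used.
- strip: Loose flat wooden strip, 140 x 24 x 10 mm. Origin: centre of the underside, x along its length. Not to be used.
- tape: Loose roll of tape lying flat, 90 mm across, 25 mm high, in front of the rack about 145 to 180 mm to the left of the short leg. Origin: centre of the underside.
- carton: Loose closed carton, 100 x 75 x 60 mm. Origin: centre of the underside.
- jar: Loose clear jar with a black cap, 60 mm across, 75 mm high. Origin: centre of the underside.
- screwdriver: Loose screwdriver lying on the bench, about 200 mm long, black handle. Origin: middle of its length, at the bench; x from handle to tip.
- clipboard: Loose clipboard lying flat, 230 x 160 mm, 12 mm high at its clip. Origin: centre of the underside.
Mind the look-alikes: they are no part of the job. What is shaped like the wedge but pink is not meant.

How it is judged:
By the outcome, as a careful person would: the job done as asked, in the order asked, and still so for the second after the job is handed in, with the robot touching nothing.
It also fails if it takes over 48 s, if anything falls off the work surface, if the arm or the gripper's body presses on something with over 40 N, if the wrist force passes 120 N, or if a joint passes its speed limit or range.

## Working session

There is one attempt and no reset: what is moved stays moved. The work goes in short steps, Python scripts to look and compute and a tool call to move; the robot and the scene stay as the last step left them, time stands still between calls to the robot, and variables do not carry over. Pictures are saved under pics/ and viewed, at most 10 in all, crops included, and the job is handed in when it is done.

Besides the shell and the picture viewer there is one more tool, called by a JSON object that holds its "method" and its "body", one argument or row to a line. arm_command: Moves the arm, as the interface text tells. Its arguments: {"type":"object","properties":{"commands":{"type":"array","items":{"type":"array","items":{"type":"array","items":{"type":"number"}}}},"hand":{"type":"number"},"squeeze":{"type":"number"}},"required":["commands"]}

```bash
mkdir -p pics; ls; cat > h.py <<'E'
import numpy as np, cv2
from plant import robot
from scipy.spatial.transform import Rotation as R
def cam(n):
    p=robot.camera_params(n); return np.array(p["intrinsics"]),np.array(p["extrinsics"])
def cloud(n,d):
    K,E=cam(n); v,u=np.mgrid[:400,:640]
    c=np.stack([(u-K[0,2])/K[0,0]*d,(v-K[1,2])/K[1,1]*d,d],-1)
    w=(c-E[:3,3])@E[:3,:3]; w[d<=0]=np.nan
    return w
E
python3 - <<'E'
from h import *
print(robot.tcp_to_tips, robot.state())
ims=[]
for n in("scene","top"):
    im,d=robot.grab_frame(n); w=cloud(n,d); np.savez(n+"0.npz",im=im,w=w)
    cv2.imwrite(f"pics/{n}0.png",im[:,:,::-1])
    for q in("wedge","foot_front","rack","block","strip","tape","beam_edge"):
        for r in robot.search_frame(n,q)[:3]:
            x,y=map(int,r["xy"]); print(n,q,r["xy"],round(r["score"],2),w[y,x].round(3))
E
```

```text
pics
0.019 {'time': 0.0, 'joints': array([ 1.49819452,  0.50186794, -0.42677841,  1.55144361,  0.2207896 ,
        1.13830127, -0.2102795 ]), 'qvel': array([-7.15722289e-04,  7.23377761e-04,  3.17580362e-05,  1.97414337e-03,
        3.65865860e-04, -1.18894313e-03, -1.13522331e-03]), 'joint_torque': array([-2.91558335e-04, -5.69515049e+01, -5.81669614e+00, -2.80939615e+01,
        1.06098899e-02,  1.20123578e-02,  2.21222643e-05]), 'ee_pos': array([ 0.21392848, -0.61309175,  0.24924825]), 'ee_rot': array([-3.13962751e+00, -7.51281711e-05,  3.35860231e-01]), 'force': array([-0.06404474,  0.8678005 , -0.27680639]), 'torque': array([ 0.01784459,  0.03950991, -0.01797112]), 'grip_force': 0.0, 'finger_gap': 0.08538359909025388}
scene wedge [291.7, 264.1] 0.7 [ 0.61  -0.231  0.009]
scene foot_front [468.8, 161.2] 0.71 [0.552 0.141 0.22 ]
scene rack [467.4, 162.8] 0.63 [0.555 0.138 0.219]
scene block [305.1, 219.4] 0.78 [ 0.462 -0.197  0.025]
scene block [465.9, 159.5] 0.22 [0.556 0.133 0.226]
scene strip [241.4, 229.1] 0.73 [ 0.474 -0.349  0.009]
scene strip [286.8, 261.7] 0.38 [ 0.603 -0.242  0.011]
scene tape [395.7, 224.0] 0.84 [0.495 0.015 0.025]
scene beam_edge [466.7, 162.3] 0.76 [0.555 0.136 0.219]
top wedge [362.7, 142.2] 0.96 [ 0.712 -0.276  0.011]
top wedge [346.9, 188.9] 0.81 [ 0.593 -0.236  0.009]
top wedge [299.6, 299.0] 0.65 [ 0.327 -0.127  0.01 ]
top rack [146.6, 221.8] 0.61 [0.475 0.156 0.215]
top block [328.2, 248.9] 0.61 [ 0.444 -0.193  0.027]
top strip [386.2, 236.1] 0.75 [ 0.476 -0.332  0.012]
top tape [246.5, 227.1] 0.55 [0.49  0.001 0.028]
top beam_edge [145.9, 222.8] 0.78 [0.473 0.158 0.215]
```

View pics/scene0.png

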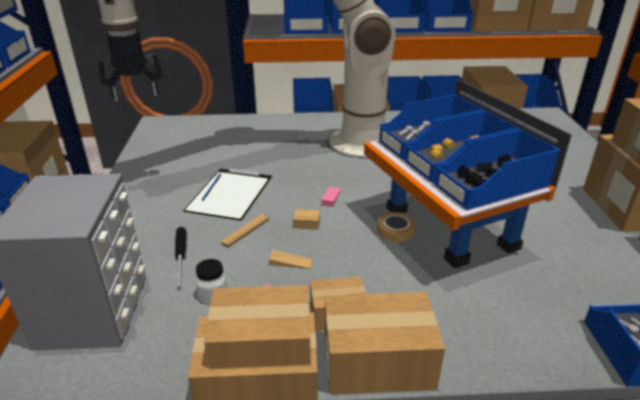

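View pics/top0.png

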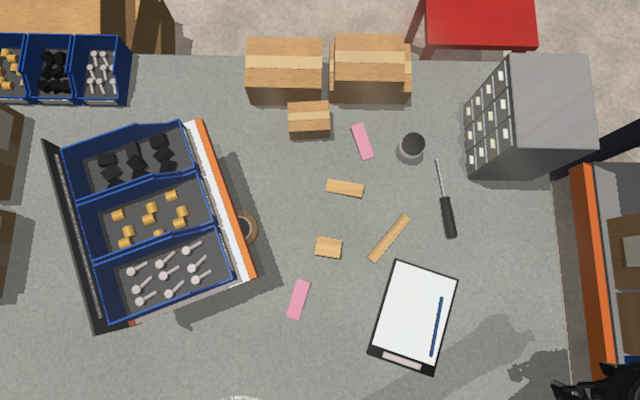

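The pictures show the rack with its bins facing image right in the top view. Its right front leg is the far one, with its foot at scene (458,256), and the tape lies to its left at scene (395,225).

There are three wedge candidates: wooden at top (345,188), which is scene (290,261), pink at top (362,142) and pink at top (298,299). The wooden one fits the description. The block (328,248) and the strip (388,238) are the other wooden things.

Next I'll measure the wedge and the foot, and take an enlarged crop.

```bash
python3 - <<'E'
from h import *
S=np.load("scene0.npz");T=np.load("top0.npz")
for nm,Z,(u0,u1,v0,v1) in(("top",T,(318,372,172,204)),("scene",S,(260,320,245,275))):
    w=Z["w"][v0:v1,u0:u1].reshape(-1,3);im=Z["im"][v0:v1,u0:u1].reshape(-1,3).astype(int)
    m=(im[:,0]-im[:,2]>50)&np.isfinite(w[:,2]); p=w[m]
    (c,(a,b),an)=cv2.minAreaRect((p[:,:2]*1000).astype(np.float32)); print(nm,m.sum(),c,a,b,an)
    q=p[:,:2]-np.array(c)/1000; U,s,V=np.linalg.svd(q-q.mean(0),full_matrices=False); d=V[0]
    t=q@d; print("axis",d,np.degrees(np.arctan2(d[1],d[0])))
    for lo in np.arange(-.05,.05,.01):
        k=(t>=lo)&(t<lo+.01)
        if k.sum(): print(round(lo,2),k.sum(),np.round(np.median(p[k,2])*1000,1))
# bench height check
print("bench z",np.nanmedian(T["w"][200:230,300:320,2]),np.nanmedian(S["w"][270:280,330:400,2]))
# foot: black pixels low
w=S["w"];im=S["im"].astype(int)
for nm,(u0,u1,v0,v1) in dict(short=(440,478,238,272),back=(492,530,225,258),left=(384,412,195,218)).items():
    ww=w[v0:v1,u0:u1].reshape(-1,3);ii=im[v0:v1,u0:u1].reshape(-1,3)
    m=(ii.max(1)<45)&np.isfinite(ww[:,2])&(ww[:,2]>-0.005)&(ww[:,2]<.06);p=ww[m]
    if len(p)>5: print(nm,m.sum(),p.min(0).round(3),p.max(0).round(3),"rect",cv2.minAreaRect((p[:,:2]*1000).astype(np.float32)))
# orange beam of rack from both
for nm,Z in(("top",T),("scene",S)):
    w=Z["w"];i=Z["im"].astype(int)
    m=(i[...,0]>140)&(i[...,0]-i[...,2]>110)&(i[...,1]<130)&(w[...,2]>.1)&(w[...,2]<.25)&(w[...,0]<.9)&(w[...,0]>.2)&(w[...,1]>-.15)&(w[...,1]<.4)
    p=w[m];print(nm,len(p),cv2.minAreaRect((p[:,:2]*1000).astype(np.float32)),np.percentile(p[:,2],[2,50,98]))
    np.save(nm+"beam.npy",p)
a=cv2.resize(T["im"][160:215,305:400],None,fx=4,fy=4,interpolation=2);b=cv2.resize(S["im"][185:285,370:540],None,fx=4,fy=4,interpolation=2)
c=cv2.resize(S["im"][245:275,255:325],None,fx=4,fy=4,interpolation=2)
o=np.zeros((600,700,3),np.uint8);o[:400,:680]=b;o[400:520,:280]=c;o[:0]=0;o[400:600,300:680]=a[:200]
cv2.imwrite("pics/crop1.png",o[:,:,::-1])
E
```

```text
top 485 (594.927001953125, -232.0458526611328) 91.9826431274414 36.796199798583984 79.60997772216797
axis [-0.19118653 -0.98155372] -101.02203654925742
-0.05 32 4.2
-0.04 52 5.3
-0.03 52 6.9
-0.02 54 8.8
-0.01 54 9.3
0.0 54 11.8
0.01 55 13.4
0.02 54 14.6
0.03 54 17.0
0.04 24 17.4
scene 484 (584.9942626953125, -233.2305450439453) 96.70283508300781 54.62745666503906 77.57070922851562
axis [0.15360692 0.98813203] 81.16398892308194
-0.05 12 17.4
-0.04 58 15.7
-0.03 63 14.0
-0.02 58 12.3
-0.01 56 10.6
0.0 54 9.2
0.01 51 7.5
0.02 50 5.9
0.03 48 4.6
0.04 34 2.9
bench z 0.0003469725820887183 -0.00035482209959679666
short 316 [ 0.577  0.102 -0.001] [0.647 0.152 0.042] rect ((615.8941650390625, 118.09545135498047), (67.8643798828125, 38.694644927978516), 35.876686096191406)
back 242 [ 0.535  0.241 -0.001] [0.593 0.288 0.029] rect ((567.6373291015625, 255.96282958984375), (55.67597579956055, 36.63291931152344), 43.451786041259766)
left 170 [0.387 0.012 0.001] [0.425 0.061 0.03 ] rect ((410.3854675292969, 32.91189193725586), (52.674903869628906, 28.724811553955078), 68.19756317138672)
top 99 ((534.53955078125, 19.951316833496094), (348.2957763671875, 12.768001556396484), 22.176193237304688) [0.17746848 0.18119017 0.18454852]
scene 547 ((492.6871032714844, 129.61819458007812), (348.5774841308594, 254.55352783203125), 21.97361183166504) [0.17834244 0.18117635 0.18379224]
```

View pics/crop1.png

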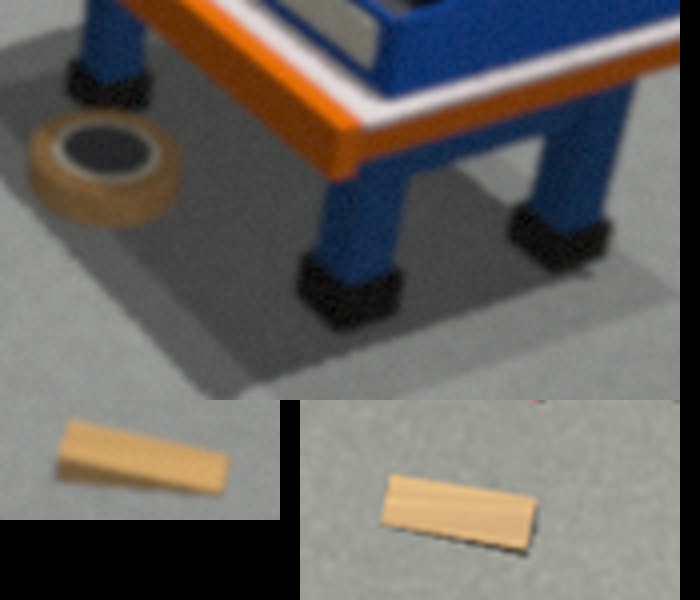

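The crop confirms the plain wooden wedge: 92x37 mm footprint, height falling from 17 to 4 mm, thin end towards +y. Next I'll refine the rack frame from the short foot's faces.

```bash
cat >> h.py <<'E'
def go(pos,fwd_deg,tilt):
    """print move in tool axes (mm, deg) to TCP pos with tool x heading fwd_deg, tilted"""
    s=robot.state(); Rc=R.from_euler('xyz',s["ee_rot"])
    a=np.radians(fwd_deg); Rt=R.from_euler('xyz',[np.pi,0,a])*R.from_euler('y',tilt,degrees=True)
    d=(np.array(pos)-s["ee_pos"])*1000
    print("turn",np.degrees((Rc.inv()*Rt).as_rotvec()).round(1),"shift in new tool",Rt.inv().apply(d).round(1),"in present tool",Rc.inv().apply(d).round(1))
E
python3 - <<'E'
from h import *
S=np.load("scene0.npz");w=S["w"];im=S["im"].astype(int)
a=np.radians(112.05);ex=np.array([np.cos(a),np.sin(a)]);ey=np.array([-ex[1],ex[0]])
o=np.array([.620,.127])
def rk(p): q=p[...,:2]-o; return np.stack([q@ex,q@ey,p[...,2]],-1)*1000
for nm,(u0,u1,v0,v1) in dict(short=(440,478,238,272),back=(492,530,225,258),left=(384,412,195,218)).items():
    ww=w[v0:v1,u0:u1].reshape(-1,3);ii=im[v0:v1,u0:u1].reshape(-1,3)
    p=rk(ww[(ii.max(1)<50)&(ww[:,2]>.010)&(ww[:,2]<.026)])
    print(nm,len(p)); 
    print(" x pct",np.percentile(p[:,0],[2,10,25,50,75,90,98]).round(),"y",np.percentile(p[:,1],[2,10,25,50,75,90,98]).round())
# legs: blue at z .04-.13
m=(im[...,2]-im[...,0]>30)&(w[...,2]>.045)&(w[...,2]<.12)&(w[...,0]>.3)&(w[...,0]<.75)&(w[...,1]>-.05)&(w[...,1]<.35)
p=rk(w[m]);k=(abs(p[:,0])<40)&(abs(p[:,1])<40);q=p[k]
print("leg",len(q),np.percentile(q[:,0],[2,10,25,50,75,90,98]).round(),np.percentile(q[:,1],[2,10,25,50,75,90,98]).round())
i=np.random.default_rng(0).permutation(len(q))[:24];print(q[i].round().tolist())
# bench/gap under foot column scan through foot
for u in (455,459,463):
    print(u,[tuple(np.r_[im[v,u].mean(),rk(w[v,u])].round().astype(int)) for v in range(252,272,1)])
K,E=cam("scene");print("cam pos",(-E[:3,:3].T@E[:3,3]).round(3))
go([.588,-.26,.12],79.5,35)
E
```

```text
short 142
 x pct [-20. -20. -19. -16.   1.  13.  18.] y [-22. -21. -20. -18.  -1.  11.  17.]
back 156
 x pct [128. 130. 131. 134. 144. 157. 163.] y [-22. -21. -19. -14.   0.  11.  17.]
left 131
 x pct [-21. -20. -18. -12.   3.  13.  19.] y [216. 218. 220. 223. 236. 249. 255.]
leg 508 [-15. -14. -13.  -9.   4.  11.  34.] [-17. -16. -15. -13.  -5.   4.  11.]
[[-4.0, -16.0, 112.0], [-2.0, -14.0, 54.0], [0.0, -16.0, 103.0], [6.0, -17.0, 71.0], [-14.0, 8.0, 66.0], [-13.0, -9.0, 106.0], [-14.0, 10.0, 76.0], [-13.0, -11.0, 102.0], [-12.0, -8.0, 66.0], [-15.0, 11.0, 75.0], [-12.0, -13.0, 67.0], [5.0, -14.0, 70.0], [-11.0, -1.0, 77.0], [-12.0, -2.0, 49.0], [-14.0, 2.0, 89.0], [12.0, -13.0, 106.0], [-3.0, -14.0, 88.0], [-13.0, -11.0, 71.0], [-2.0, -13.0, 100.0], [-13.0, 4.0, 47.0], [-13.0, -15.0, 79.0], [-2.0, -16.0, 50.0], [9.0, -14.0, 105.0], [6.0, -14.0, 64.0]]
455 [(np.int64(41), np.int64(-16), np.int64(-11), np.int64(48)), (np.int64(40), np.int64(-13), np.int64(-8), np.int64(42)), (np.int64(34), np.int64(-12), np.int64(-7), np.int64(39)), (np.int64(22), np.int64(-14), np.int64(-9), np.int
[... 2751 characters left out ...]
, np.int64(2), np.int64(-21), np.int64(22)), (np.int64(23), np.int64(3), np.int64(-20), np.int64(19)), (np.int64(26), np.int64(4), np.int64(-19), np.int64(15)), (np.int64(40), np.int64(3), np.int64(-21), np.int64(13)), (np.int64(55), np.int64(15), np.int64(-10), np.int64(-2)), (np.int64(64), np.int64(11), np.int64(-14), np.int64(0)), (np.int64(70), np.int64(9), np.int64(-16), np.int64(-1)), (np.int64(70), np.int64(5), np.int64(-21), np.int64(2)), (np.int64(82), np.int64(5), np.int64(-21), np.int64(-1)), (np.int64(103), np.int64(4), np.int64(-24), np.int64(-1))]
cam pos [ 1.483 -0.215  0.723]
turn [ 18.4  31.7 -58.3] shift in new tool [265.9 303.  345.3] in present tool [ 469.4 -210.8  130.3]
```

Rack origin is about (0.620, 0.127), heading 112°. Foot, leg and beam agree to about 1 mm. First move: turn the tool.

{"method": "arm_command", "body": {
  "commands": [
    [[0, 0, 0, 2, 3.5, -6.5], [0, 0, 0, 2, 3.5, -6.5], [0, 0, 0, 2, 3.5, -6.5], [0, 0, 0, 2, 3.5, -6.5], [0, 0, 0, 2, 3.5, -6.5], [0, 0, 0, 2, 3.5, -6.5], [0, 0, 0, 2, 3.5, -6.5], [0, 0, 0, 2, 3.5, -6.5], [0, 0, 0, 2, 3.5, -6.5], [0, 0, 0, 0, 0, 0]]
  ],
  "hand": 1,
  "squeeze": 40
}}

```text
time: 1.8
ee_pos: [0.2143, -0.6138, 0.2473]
ee_rot: [3.136, -0.609, 1.393]
force: [-0.1, -0.4, 0.4]
finger_gap: 0.0851
grip_force: 0.0
```

```bash
python3 - <<'E'
from h import *
s=robot.state();print(s["time"],s["ee_pos"],s["joints"].round(2))
go([.588,-.26,.12],79.5,35)
E
```

```text
1.8 [ 0.21426096 -0.61379697  0.24725404] [ 1.64  0.94 -0.68  1.04  0.15  1.8   0.87]
turn [0.1 0.1 0.3] shift in new tool [267.8 303.  342.8] in present tool [266.9 303.4 343.1]
```

{"method": "arm_command", "body": {
  "commands": [
    [[22, 25, 29, 0, 0, 0], [22, 25, 29, 0, 0, 0], [22, 25, 29, 0, 0, 0], [22, 25, 29, 0, 0, 0], [22, 25, 29, 0, 0, 0], [22, 25, 29, 0, 0, 0], [22, 25, 29, 0, 0, 0], [22, 25, 29, 0, 0, 0], [22, 25, 29, 0, 0, 0], [22, 25, 29, 0, 0, 0]]
  ]
}}

```text
time: 2.8
ee_pos: [0.5242, -0.318, 0.1383]
ee_rot: [3.136, -0.602, 1.388]
force: [0.1, -0.3, 0.2]
finger_gap: 0.0854
grip_force: 0.0
```

```bash
python3 - <<'E'
from h import *
s=robot.state();print(s["joints"].round(2))
f=np.array([np.cos(np.radians(79.5)),np.sin(np.radians(79.5))]);c=np.array([.594,-.232])
p=c-.030*f; print(p)
go([*p,.06],79.5,35); go([*p,.022],79.5,35)
E
```

```text
[ 1.25  0.89 -0.77  1.5   0.03  1.2   0.42]
[ 0.58853293 -0.26149765]
turn [0.3 0.5 0. ] shift in new tool [ 10.3  53.  102.8] in present tool [ 11.1  52.5 102.9]
turn [0.3 0.5 0. ] shift in new tool [-11.5  53.  133.9] in present tool [-10.4  52.3 134.2]
```

{"method": "arm_command", "body": {
  "commands": [
    [[1, 10, 20, 0, 0, 0], [1, 10, 20, 0, 0, 0], [1, 10, 20, 0, 0, 0], [1, 10, 20, 0, 0, 0], [1, 13, 18, 0.3, 0.5, 0], [-6, 0, 8, 0, 0, 0], [-6, 0, 8, 0, 0, 0], [-6, 0, 8, 0, 0, 0], [-5, 0, 7, 0, 0, 0], [0, 0, 0, 0, 0, 0]]
  ]
}}

```text
time: 3.8
ee_pos: [0.5849, -0.2712, 0.0204]
ee_rot: [-3.139, -0.614, 1.389]
force: [-0.3, 1.4, 0.1]
finger_gap: 0.0856
grip_force: 0.0
```

```bash
python3 - <<'E'
from h import *
s=robot.state();print(s["joints"].round(2))
f=np.array([np.cos(np.radians(79.5)),np.sin(np.radians(79.5))]);c=np.array([.594,-.232])
p=c-.038*f; print(p)
go([*p,.022],79.5,35)
im,d=robot.grab_frame("scene");cv2.imwrite("pics/g1.png",cv2.resize(im[150:300,200:400],None,fx=4,fy=4)[:,:,::-1])
E
```

```text
[ 1.11  1.07 -0.72  1.46  0.08  1.04  0.39]
[ 0.58707505 -0.26936369]
turn [-0.2 -0.2  0.1] shift in new tool [ 2.7  1.8 -0.1] in present tool [ 2.7  1.8 -0.1]
```

View pics/g1.png

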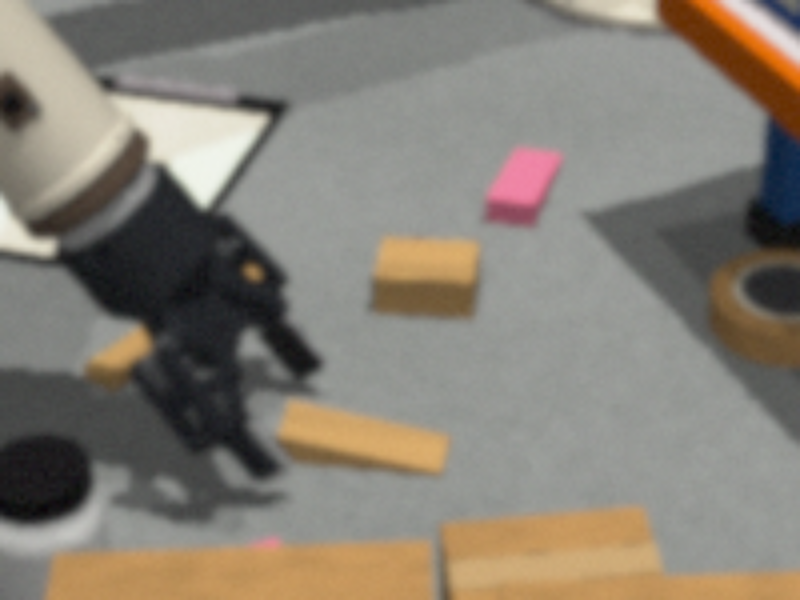

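The open fingertips, at crop (270,465) and (310,365), straddle the line just behind the wedge's thick end. I'll go 10 mm further forward and close.

{"method": "arm_command", "body": {
  "commands": [
    [[5, 2, 3, 0, 0, 0], [5, 0, 3, 0, 0, 0], [0, 0, 0, 0, 0, 0], [0, 0, 0, 0, 0, 0], [0, 0, 0, 0, 0, 0], [0, 0, 0, 0, 0, 0], [0, 0, 0, 0, 0, 0], [0, 0, 0, 0, 0, 0], [0, 0, 0, 0, 0, 0], [0, 0, 0, 0, 0, 0]]
  ]
}}

```text
time: 4.85
ee_pos: [0.5904, -0.2595, 0.0228]
ee_rot: [3.141, -0.614, 1.392]
force: [-0.5, -0.2, 0.2]
finger_gap: 0.0856
grip_force: 0.0
```

{"method": "arm_command", "body": {
  "commands": [
    [[0, 0, 0, 0, 0, 0], [0, 0, 0, 0, 0, 0], [0, 0, 0, 0, 0, 0], [0, 0, 0, 0, 0, 0], [0, 0, 0, 0, 0, 0], [0, 0, 0, 0, 0, 0], [0, 0, 0, 0, 0, 0], [0, 0, 0, 0, 0, 0], [0, 0, 0, 0, 0, 0], [0, 0, 0, 0, 0, 0]]
  ],
  "hand": -1,
  "squeeze": 40
}}

```text
time: 5.85
ee_pos: [0.5906, -0.2598, 0.023]
ee_rot: [3.141, -0.613, 1.392]
force: [-1.2, -2.4, 3.1]
finger_gap: 0.0308
grip_force: 39.9
```

```bash
python3 - <<'E'
from h import *
s=robot.state();print(s["ee_pos"],s["grip_force"],s["finger_gap"])
im,d=robot.grab_frame("scene");cv2.imwrite("pics/g2.png",cv2.resize(im[200:280,240:340],None,fx=6,fy=6)[:,:,::-1])
E
```

```text
[ 0.59055967 -0.259779    0.02302284] 39.8921269364655 0.030823104857478596
```

View pics/g2.png

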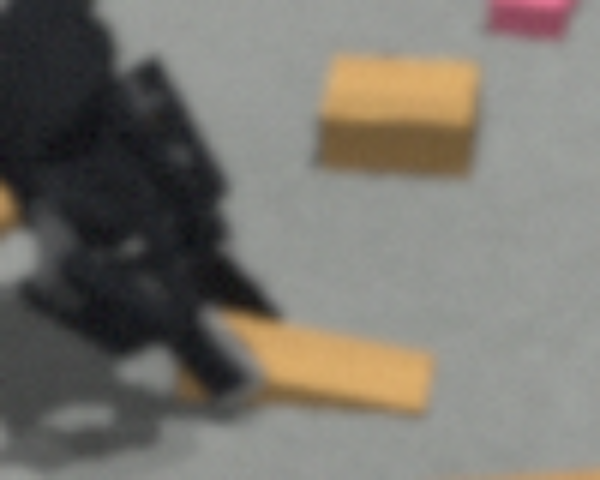

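Grip is good: the opening is 31 mm, the fingers hold the thick end, and TCP sits at about wedge x = -28 mm. Now I'll lift and turn to the rack's heading.

{"method": "arm_command", "body": {
  "commands": [
    [[6, 0, -8, 0, 0, 0], [11, 0, -16, 0, 0, 0], [9, 0, -13, 0, 0, 0], [0, 0, 0, 3.7, 0, -5.3], [0, 0, 0, 3.7, 0, -5.3], [0, 0, 0, 3.7, 0, -5.3], [0, 0, 0, 3.7, 0, -5.3], [0, 0, 0, 3.7, 0, -5.3], [0, 0, 0, 0, 0, 0], [0, 0, 0, 0, 0, 0]]
  ]
}}

```text
time: 6.9
ee_pos: [0.591, -0.2588, 0.069]
ee_rot: [3.138, -0.612, 1.957]
force: [0.3, 0.3, -0.7]
finger_gap: 0.031
grip_force: 39.7
```

```bash
cat >> h.py <<'E'
o=np.array([.620,.127]);_a=np.radians(112.05);ex=np.array([np.cos(_a),np.sin(_a)]);ey=np.array([-ex[1],ex[0]])
def rack(x,y,z,t=35): # mm, rack frame
    go([*(o+ex*x/1000+ey*y/1000),z/1000],112.05,t)
def where():
    s=robot.state();q=s["ee_pos"][:2]-o
    print("t",s["time"],"rack xyz",(q@ex*1000).round(1),(q@ey*1000).round(1),(s["ee_pos"][2]*1000).round(1),"Frack",(s["force"][:2]@ex).round(1),(s["force"][:2]@ey).round(1),s["force"][2].round(1),"gap",s["finger_gap"].round(4),s["grip_force"].round(1))
E
python3 - <<'E'
from h import *
where();print(robot.state()["joints"].round(2));rack(-108,0,50)
E
```

```text
Traceback (most recent call last):
  File "h.py", line 22, in where
    print("t",s["time"],"rack xyz",(q@ex*1000).round(1),(q@ey*1000).round(1),(s["ee_pos"][2]*1000).round(1),"Frack",(s["force"][:2]@ex).round(1),(s["force"][:2]@ey).round(1),s["force"][2].round(1),"gap",s["finger_gap"].round(4),s["grip_force"].round(1))
                                                                                                                                                                                                           ^^^^^^^^^^^^^^^^^^^^^
AttributeError: 'float' object has no attribute 'round'
```

```bash
sed -i 's/s\["finger_gap"\].round(4),s\["grip_force"\].round(1)/round(float(s["finger_gap"]),4),round(float(s["grip_force"]),1)/' h.py
python3 - <<'E'
from h import *
where();print(robot.state()["joints"].round(2));rack(-115,0,50)
E
```

```text
t 6.9 rack xyz -346.7 171.7 69.0 Frack 0.2 -0.4 -0.7 gap 0.031 39.7
[ 0.95  1.12 -0.76  1.22  0.24  1.45  0.68]
turn [ 0.2 -0.1  0. ] shift in new tool [178.9 171.7 148.5] in present tool [178.6 171.3 149.3]
```

{"method": "arm_command", "body": {
  "commands": [
    [[20, 19, 16, 0, 0, 0], [20, 19, 16, 0, 0, 0], [20, 19, 17, 0, 0, 0], [20, 19, 17, 0, 0, 0], [20, 19, 17, 0, 0, 0], [20, 19, 17, 0, 0, 0], [20, 19, 17, 0, 0, 0], [20, 19, 16, 0, 0, 0], [19, 19, 16, 0, 0, 0], [0, 0, 0, 0, 0, 0]]
  ]
}}

```text
time: 7.9
ee_pos: [0.6608, 0.0261, 0.0513]
ee_rot: [3.137, -0.617, 1.962]
force: [0.5, 0.7, -0.5]
finger_gap: 0.0306
grip_force: 39.7
```

```bash
python3 - <<'E'
from h import *
where();print(robot.state()["joints"].round(2),robot.state()["ee_rot"]);rack(-115,0,23);rack(-98,0,23)
im,d=robot.grab_frame("scene");w=cloud("scene",d)
i=im.astype(int);p=w.copy();q=p[...,:2]-o
rx=q@ex*1000;ry=q@ey*1000
m=(i[...,0]-i[...,2]>45)&(rx>-130)&(rx<-20)&(abs(ry)<30)&(w[...,2]<.07)&(w[...,2]>.005)
print(m.sum())
for lo in range(-130,-20,10):
    k=m&(rx>=lo)&(rx<lo+10)
    if k.sum()>3: print(lo,k.sum(),"y",ry[k].min().round(1),ry[k].max().round(1),"z",(w[...,2][k].min()*1000).round(1),(np.median(w[...,2][k])*1000).round(1),(w[...,2][k].max()*1000).round(1))
cv2.imwrite("pics/p1.png",cv2.resize(im[170:290,370:540],None,fx=4,fy=4)[:,:,::-1])
E
```

```text
t 7.9 rack xyz -108.9 0.0 51.3 Frack 0.5 -0.7 -0.5 gap 0.0306 39.7
[ 0.64  1.1  -0.82  1.37  0.18  1.17  0.37] [ 3.13671057 -0.61674611  1.96244805]
turn [ 0.1 -0.3  0.3] shift in new tool [-21.3   0.   19.6] in present tool [-21.4  -0.1  19.5]
turn [ 0.1 -0.3  0.3] shift in new tool [-7.3  0.  29.4] in present tool [-7.5 -0.  29.4]
199
-130 44 y -18.1 10.2 z 32.0 43.3 47.7
-120 13 y -17.3 9.1 z 32.0 42.7 45.1
-90 11 y -16.5 -2.2 z 34.6 38.0 41.2
-80 37 y -16.1 11.7 z 31.5 37.2 40.1
-70 36 y -16.2 15.0 z 31.0 35.4 37.5
-60 31 y -14.8 11.4 z 32.5 34.4 36.7
-50 27 y -14.2 12.2 z 30.1 32.2 34.7
```

View pics/p1.png

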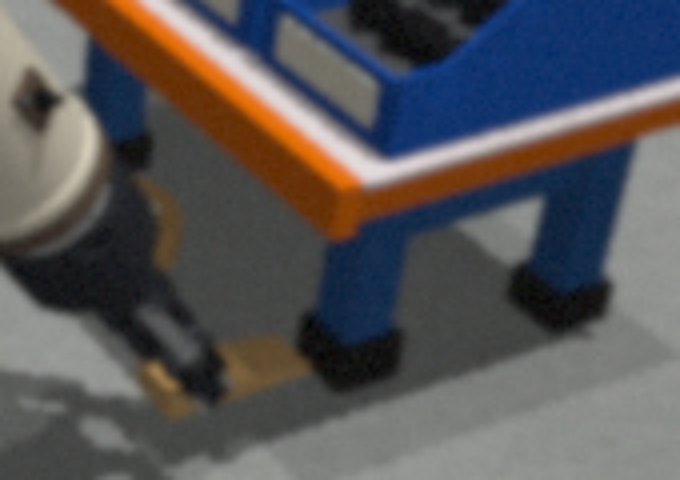

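The wedge is held level, with its tip at crop (310,370) just ahead of the foot and centred. Lowering to the bench.

{"method": "arm_command", "body": {
  "commands": [
    [[-4, 0, 6, 0, 0, 0], [-4, 0, 6, 0, 0, 0], [-3, 0, 5, 0, 0, 0], [-3, 0, 4, 0, 0, 0], [-1, 0, 1, 0, 0, 0], [0, 0, 0, 0, 0, 0], [0, 0, 0, 0, 0, 0], [0, 0, 0, 0, 0, 0], [0, 0, 0, 0, 0, 0], [0, 0, 0, 0, 0, 0]]
  ]
}}

```text
time: 8.95
ee_pos: [0.6617, 0.0201, 0.0231]
ee_rot: [3.138, -0.613, 1.958]
force: [-0.7, -3.1, 4.0]
finger_gap: 0.0312
grip_force: 40.2
```

```bash
cat >> h.py <<'E'
def wedge(tag):
    im,d=robot.grab_frame("scene");w=cloud("scene",d);i=im.astype(int);q=w[...,:2]-o;rx=q@ex*1000;ry=q@ey*1000;z=w[...,2]*1000
    m=(i[...,0]-i[...,2]>45)&(rx>-160)&(rx<-15)&(abs(ry)<40)&(z<45)&(z>-3)
    r=cv2.minAreaRect(np.stack([rx[m],ry[m]],-1).astype(np.float32))
    print(m.sum(),"rect",r,"x",np.percentile(rx[m],[1,99]).round(1))
    for lo in range(-140,-20,10):
        k=m&(rx>=lo)&(rx<lo+10)
        if k.sum()>3: print(lo,k.sum(),"y",np.percentile(ry[k],[5,50,95]).round(1),"z",np.percentile(z[k],[5,50,95]).round(1))
    f=(i.max(-1)<50)&(abs(rx)<30)&(abs(ry)<30)&(z>8)&(z<26);print("foot x,y 5%",np.percentile(rx[f],5).round(1),np.percentile(ry[f],5).round(1),f.sum())
    cv2.imwrite(f"pics/{tag}.png",cv2.resize(im[170:290,370:540],None,fx=4,fy=4)[:,:,::-1])
E
python3 - <<'E'
from h import *
where();wedge("p2")
E
```

```text
t 8.95 rack xyz -114.7 1.5 23.1 Frack -2.6 1.8 4.0 gap 0.0312 40.2
215 rect ((-101.88806915283203, -3.3370208740234375), (112.40728759765625, 43.59088134765625), 14.846683502197266) x [-148.   -46.9]
-140 22 y [-33.9  -2.5   9.1] z [-1.5 12.7 16.4]
-130 32 y [-15.7  -9.7   5.3] z [ 4.8 13.4 17.1]
-90 34 y [-13.9  -6.9   8.7] z [ 4.5  9.3 11.5]
-80 43 y [-12.8  -0.   14.7] z [ 4.5  8.4 10.3]
-70 35 y [-13.4  -2.2  12. ] z [4.9 6.5 8.2]
-60 31 y [-11.9  -0.9  11.7] z [3.1 4.9 7.2]
-50 8 y [-8.8  0.5  7.6] z [2.  3.3 4.1]
foot x,y 5% -19.7 -21.7 139
```

{"method": "arm_command", "body": {
  "commands": [
    [[0.6, 1, -0.8, 0, 0, 0], [4, 0, 2.8, 0, 0, 0], [4, 0, 2.8, 0, 0, 0], [4, 0, 2.8, 0, 0, 0], [4, 0, 2.8, 0, 0, 0], [4, 0, 2.8, 0, 0, 0], [4, 0, 2.8, 0, 0, 0], [4, 0, 2.8, 0, 0, 0], [0, 0, 0, 0, 0, 0], [0, 0, 0, 0, 0, 0]]
  ]
}}

```text
time: 10.0
ee_pos: [0.6496, 0.0524, 0.024]
ee_rot: [3.138, -0.613, 1.958]
force: [0.4, 0.8, 0.3]
finger_gap: 0.0308
grip_force: 39.7
```

```bash
python3 - <<'E'
from h import *
where();rack(-80,0,23);wedge("p3")
E
```

```text
t 10.0 rack xyz -80.2 0.6 24.0 Frack 0.6 -0.7 0.3 gap 0.0308 39.7
turn [ 0.1 -0.1  0.1] shift in new tool [-0.4  0.6  1. ] in present tool [-0.4  0.6  1. ]
146 rect ((-88.45938110351562, -11.494892120361328), (139.95420837402344, 38.2330436706543), 14.499872207641602) x [-156.   -20.7]
-140 5 y [-34.7 -32.9 -30.6] z [-1.4 -1.1  0.2]
-100 37 y [-15.8  -9.2   5.3] z [ 5.4 14.4 19.2]
-60 9 y [-16.5 -14.1  -8.2] z [ 6.7 10.7 13. ]
-50 26 y [-15.4  -9.1   2.7] z [ 6.7  9.7 11.5]
-40 28 y [-15.5  -5.2   8.3] z [ 6.6  8.  10.4]
-30 26 y [-14.   -2.1   8. ] z [5.  6.8 8.5]
foot x,y 5% -20.0 -21.4 135
```

{"method": "arm_command", "body": {
  "commands": [
    [[-0.6, 0.5, 0.8, 0, 0, 0], [0, 0, 0, 0, 0, 0], [0, 0, 0, 0, 0, 0], [0, 0, 0, 0, 0, 0], [0, 0, 0, 0, 0, 0], [0, 0, 0, 0, 0, 0], [0, 0, 0, 0, 0, 0], [0, 0, 0, 0, 0, 0], [-4, 0, -2.8, 0, 0, 0], [-4, 0, -2.8, 0, 0, 0]]
  ],
  "hand": 0.4
}}

```text
time: 11.05
ee_pos: [0.6539, 0.0432, 0.023]
ee_rot: [3.138, -0.613, 1.958]
force: [0.1, -0.1, -0.6]
finger_gap: 0.0596
grip_force: 0.0
```

{"method": "arm_command", "body": {
  "commands": [
    [[-8, 0, -5.6, 0, 0, 0], [-8, 0, -5.6, 0, 0, 0], [-8, 0, -5.6, 0, 0, 0], [-8, 0, -5.6, 0, 0, 0], [-8, 0, -5.6, 0, 0, 0], [0, 0, 0, 0, 0, 0], [0, 0, 0, 0, 0, 0], [0, 0, 0, 0, 0, 0], [0, 0, 0, 0, 0, 0], [0, 0, 0, 0, 0, 0]]
  ]
}}

```text
time: 12.05
ee_pos: [0.6719, -0.0011, 0.023]
ee_rot: [3.138, -0.613, 1.959]
force: [-0.1, -0.3, -0.1]
finger_gap: 0.06
grip_force: 0.0
```

{"method": "arm_command", "body": {
  "commands": [
    [[0, 0, 0, 0, 0, 0], [0, 0, 0, 0, 0, 0], [0, 0, 0, 0, 0, 0], [0, 0, 0, 0, 0, 0], [0, 0, 0, 0, 0, 0], [0, 0, 0, 0, 0, 0], [0, 0, 0, 0, 0, 0], [0, 0, 0, 0, 0, 0], [0, 0, 0, 0, 0, 0], [0, 0, 0, 0, 0, 0]]
  ],
  "hand": -1
}}

```text
time: 13.05
ee_pos: [0.6721, -0.0018, 0.0229]
ee_rot: [3.138, -0.613, 1.958]
force: [-1.0, -0.7, 0.1]
finger_gap: 0.0001
grip_force: 0.0
```

```bash
python3 - <<'E'
from h import *
where();rack(-125,0,23);wedge("p4")
E
```

```text
t 13.05 rack xyz -138.9 0.1 22.9 Frack -0.2 1.2 0.1 gap 0.0001 0.0
turn [ 0.1 -0.1  0.1] shift in new tool [11.5  0.1  7.9] in present tool [11.4  0.1  7.9]
353 rect ((-88.4883041381836, -5.130901336669922), (145.53834533691406, 41.37165069580078), 9.081073760986328) x [-151.   -19.9]
-100 62 y [-15.6  -6.3   9. ] z [ 7.2 16.2 18.6]
-90 53 y [-16.8  -5.4  14. ] z [ 7.7 15.3 17.8]
-80 51 y [-16.5  -4.3  13.1] z [ 6.4 13.4 15.9]
-70 39 y [-16.4  -9.6   8. ] z [ 5.  11.8 13.8]
-60 37 y [-16.   -7.2   6.8] z [ 6.1 10.6 12.5]
-50 33 y [-14.8  -5.7   7.8] z [ 4.9  8.5 11.3]
-40 31 y [-14.5  -3.4   7.3] z [4.3 7.7 9.4]
-30 30 y [-13.8  -2.9   9.3] z [3.4 5.3 7.7]
foot x,y 5% -20.0 -21.6 143
```

View pics/p4.png

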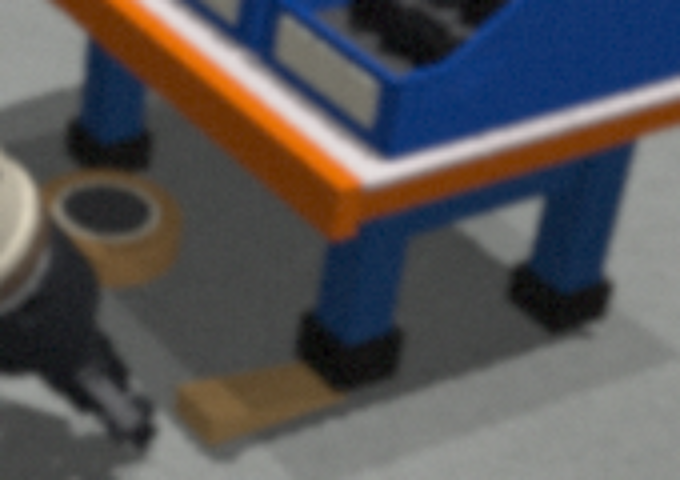

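The wedge stands straight ahead of the foot, from thick end at crop (205,415) to tip under the foot at (335,385), with the shut fingers behind it at (145,430). Now pushing slowly.

{"method": "arm_command", "body": {
  "commands": [
    [[4, 0, 2.8, 0, 0, 0], [4, 0, 2.8, 0, 0, 0], [3, 0, 2.1, 0, 0, 0], [1.6, 0, 1.1, 0, 0, 0], [1.6, 0, 1.1, 0, 0, 0], [1.6, 0, 1.1, 0, 0, 0], [1.6, 0, 1.1, 0, 0, 0], [1.6, 0, 1.1, 0, 0, 0], [0, 0, 0, 0, 0, 0], [0, 0, 0, 0, 0, 0]]
  ]
}}

```text
time: 14.1
ee_pos: [0.6634, 0.0196, 0.023]
ee_rot: [3.138, -0.613, 1.958]
force: [0.5, -0.5, 0.3]
finger_gap: 0.0002
grip_force: 0.0
```

```bash
python3 - <<'E'
from h import *
where();wedge("p5")
E
```

```text
t 14.1 rack xyz -115.8 0.1 23.0 Frack -0.7 -0.3 0.3 gap 0.0002 0.0
331 rect ((-89.92951965332031, -7.314128875732422), (142.12612915039062, 37.73611831665039), 10.540989875793457) x [-154.1  -20.4]
-140 5 y [-34.5 -33.9 -31.3] z [-0.8 -0.4  0.6]
-100 39 y [-15.4 -11.3   3.8] z [ 5.7 14.5 18.3]
-90 52 y [-16.   -7.8  10. ] z [ 5.  15.1 18. ]
-80 48 y [-15.6  -4.4  12.6] z [ 6.2 13.7 16.2]
-70 37 y [-15.2  -8.2  10.2] z [ 5.4 12.  13.7]
-60 36 y [-15.1  -7.6   6.3] z [ 5.6 10.7 12.4]
-50 38 y [-14.5  -5.6   9.6] z [ 5.6  8.6 11.2]
-40 36 y [-14.5  -4.1   9.5] z [5.2 6.8 9.1]
-30 28 y [-13.3   0.2  10.2] z [3.3 5.  7.6]
foot x,y 5% -20.1 -21.2 140
```

{"method": "arm_command", "body": {
  "commands": [
    [[1.6, 0, 1.1, 0, 0, 0], [1.6, 0, 1.1, 0, 0, 0], [1.6, 0, 1.1, 0, 0, 0], [1.6, 0, 1.1, 0, 0, 0], [1.6, 0, 1.1, 0, 0, 0], [1.6, 0, 1.1, 0, 0, 0], [1.6, 0, 1.1, 0, 0, 0], [0, 0, 0, 0, 0, 0], [0, 0, 0, 0, 0, 0], [0, 0, 0, 0, 0, 0]]
  ]
}}

```text
time: 15.15
ee_pos: [0.6583, 0.0322, 0.0232]
ee_rot: [3.138, -0.613, 1.958]
force: [-0.0, -0.2, -0.1]
finger_gap: 0.0001
grip_force: 0.0
```

```bash
python3 - <<'E'
from h import *
where();wedge("p6")
E
```

```text
t 15.15 rack xyz -102.3 0.1 23.2 Frack -0.2 0.1 -0.1 gap 0.0001 0.0
249 rect ((-89.80643463134766, -10.555753707885742), (140.97891235351562, 34.777198791503906), 9.56474781036377) x [-155.4  -21.6]
-140 5 y [-35.1 -32.9 -30.1] z [-2.  -0.5  0.5]
-90 22 y [-16.7 -14.6  -5.3] z [ 7.2 15.3 18.4]
-80 43 y [-16.7 -10.2   6.4] z [ 5.6 15.5 17.3]
-70 37 y [-15.8 -12.    5. ] z [ 5.8 13.8 15.5]
-60 44 y [-16.3  -7.    7. ] z [ 4.6 12.  14.1]
-50 31 y [-16.4 -11.2   7.5] z [ 5.3 10.5 12.8]
-40 31 y [-15.6  -7.4   7.7] z [ 4.8  8.4 10.2]
-30 24 y [-15.1  -6.6   7.6] z [4.9 7.5 9.3]
foot x,y 5% -20.2 -21.6 137
```

{"method": "arm_command", "body": {
  "commands": [
    [[1.6, 0, 1.1, 0, 0, 0], [1.6, 0, 1.1, 0, 0, 0], [1.6, 0, 1.1, 0, 0, 0], [1.6, 0, 1.1, 0, 0, 0], [1.6, 0, 1.1, 0, 0, 0], [0, 0, 0, 0, 0, 0], [0, 0, 0, 0, 0, 0], [0, 0, 0, 0, 0, 0], [0, 0, 0, 0, 0, 0], [0, 0, 0, 0, 0, 0]]
  ]
}}

```text
time: 16.2
ee_pos: [0.6547, 0.0412, 0.0232]
ee_rot: [3.138, -0.613, 1.958]
force: [0.4, 0.7, 0.1]
finger_gap: -0.0002
grip_force: 0.0
```

{"method": "arm_command", "body": {
  "commands": [
    [[0.8, 0, 0.6, 0, 0, 0], [0.8, 0, 0.6, 0, 0, 0], [0.8, 0, 0.6, 0, 0, 0], [0.8, 0, 0.6, 0, 0, 0], [0, 0, 0, 0, 0, 0], [0, 0, 0, 0, 0, 0], [0, 0, 0, 0, 0, 0], [0, 0, 0, 0, 0, 0], [0, 0, 0, 0, 0, 0], [0, 0, 0, 0, 0, 0]]
  ]
}}

```text
time: 17.2
ee_pos: [0.6531, 0.045, 0.0231]
ee_rot: [3.138, -0.613, 1.958]
force: [0.3, -0.7, -0.0]
finger_gap: 0.0002
grip_force: 0.0
```

```bash
python3 - <<'E'
from h import *
where();wedge("p7")
E
```

```text
t 17.2 rack xyz -88.5 0.1 23.1 Frack -0.8 0.0 -0.0 gap 0.0002 0.0
171 rect ((-89.94361114501953, -12.82473373413086), (139.3448944091797, 29.812536239624023), 9.934703826904297) x [-154.6  -21.1]
-140 4 y [-35.4 -34.1 -32.3] z [-0.3  0.1  0.9]
-80 6 y [-15.4 -13.3 -11.8] z [ 6.2 11.  17. ]
-70 28 y [-16.1 -14.1  -6. ] z [ 5.3 13.3 18. ]
-60 33 y [-16.8 -13.6  -0.1] z [ 5.9 14.3 16.6]
-50 28 y [-16.9 -10.6   6.4] z [ 6.3 12.8 14.9]
-40 39 y [-15.7 -10.1   8.6] z [ 4.2 11.  13.4]
-30 25 y [-15.8  -9.9   8.1] z [ 4.2  9.  12. ]
foot x,y 5% -20.2 -21.2 134
```

{"method": "arm_command", "body": {
  "commands": [
    [[0.8, 0, 0.6, 0, 0, 0], [0.8, 0, 0.6, 0, 0, 0], [0.8, 0, 0.6, 0, 0, 0], [0.8, 0, 0.6, 0, 0, 0], [0, 0, 0, 0, 0, 0], [0, 0, 0, 0, 0, 0], [0, 0, 0, 0, 0, 0], [0, 0, 0, 0, 0, 0], [0, 0, 0, 0, 0, 0], [0, 0, 0, 0, 0, 0]]
  ]
}}

```text
time: 18.25
ee_pos: [0.6521, 0.0479, 0.023]
ee_rot: [3.138, -0.612, 1.957]
force: [0.8, -5.6, 1.9]
finger_gap: -0.0005
grip_force: 2.7
```

```bash
python3 -c "
from h import *
where()"
```

```text
t 18.25 rack xyz -85.4 -0.1 23.0 Frack -5.5 1.4 1.9 gap -0.0005 2.7
```

Contact: 5.5 N of resistance. Tightening in half-millimetre steps, staying below 12 N.

{"method": "arm_command", "body": {
  "commands": [
    [[0.2, 0, 0.15, 0, 0, 0], [0.2, 0, 0.15, 0, 0, 0], [0, 0, 0, 0, 0, 0], [0, 0, 0, 0, 0, 0], [0, 0, 0, 0, 0, 0], [0, 0, 0, 0, 0, 0], [0, 0, 0, 0, 0, 0], [0, 0, 0, 0, 0, 0], [0, 0, 0, 0, 0, 0], [0, 0, 0, 0, 0, 0]]
  ]
}}

```text
time: 19.25
ee_pos: [0.6521, 0.048, 0.023]
ee_rot: [3.138, -0.611, 1.957]
force: [2.2, -5.9, 2.3]
finger_gap: 0.0
grip_force: 3.1
```

```bash
python3 -c "
from h import *
where();wedge('p8')"
```

```text
t 19.25 rack xyz -85.2 -0.1 23.0 Frack -6.3 0.2 2.3 gap 0.0 3.1
166 rect ((-90.2785415649414, -12.516311645507812), (139.9038543701172, 31.6149845123291), 9.931594848632812) x [-156.4  -22. ]
-140 5 y [-35.9 -35.1 -30. ] z [-2.   1.2  1.9]
-70 25 y [-17.6 -15.2  -8.2] z [ 5.7 11.3 18.5]
-60 38 y [-16.2 -12.3   0.9] z [ 5.3 14.4 17.3]
-50 34 y [-17.3 -13.3   6.6] z [ 4.3 13.1 15.9]
-40 32 y [-15.8  -9.7   5.8] z [ 4.9 12.3 13.7]
-30 21 y [-16.6 -12.4   1.2] z [ 5.6  9.6 12.3]
foot x,y 5% -20.0 -21.2 131
```

{"method": "arm_command", "body": {
  "commands": [
    [[0.2, 0, 0.15, 0, 0, 0], [0.2, 0, 0.15, 0, 0, 0], [0.2, 0, 0.15, 0, 0, 0], [0, 0, 0, 0, 0, 0], [0, 0, 0, 0, 0, 0], [0, 0, 0, 0, 0, 0], [0, 0, 0, 0, 0, 0], [0, 0, 0, 0, 0, 0], [0, 0, 0, 0, 0, 0], [0, 0, 0, 0, 0, 0]]
  ]
}}

```text
time: 20.3
ee_pos: [0.6521, 0.0482, 0.023]
ee_rot: [3.138, -0.611, 1.957]
force: [2.8, -6.6, 2.3]
finger_gap: 0.0001
grip_force: 3.6
```

```bash
python3 -c "
from h import *
where();where()"
```

```text
t 20.3 rack xyz -85.1 -0.1 23.0 Frack -7.2 -0.1 2.3 gap 0.0001 3.6
t 20.3 rack xyz -85.1 -0.1 23.0 Frack -7.2 -0.1 2.3 gap 0.0001 3.6
```

{"method": "arm_command", "body": {
  "commands": [
    [[0.2, 0, 0.15, 0, 0, 0], [0.2, 0, 0.15, 0, 0, 0], [0.2, 0, 0.15, 0, 0, 0], [0.2, 0, 0.15, 0, 0, 0], [0.2, 0, 0.15, 0, 0, 0], [0, 0, 0, 0, 0, 0], [0, 0, 0, 0, 0, 0], [0, 0, 0, 0, 0, 0], [0, 0, 0, 0, 0, 0], [0, 0, 0, 0, 0, 0]]
  ]
}}

```text
time: 21.3
ee_pos: [0.6521, 0.0485, 0.023]
ee_rot: [3.137, -0.609, 1.956]
force: [2.2, -8.1, 2.2]
finger_gap: -0.0001
grip_force: 4.5
```

```bash
python3 -c "
from h import *
where()"
```

```text
t 21.3 rack xyz -84.8 -0.2 23.0 Frack -8.3 1.0 2.2 gap -0.0001 4.5
```

The wedge is jammed: 8.3 N of push moved it only about 0.3 mm. Backing off straight, then checking.

{"method": "arm_command", "body": {
  "commands": [
    [[-2, 0, -1.4, 0, 0, 0], [-6, 0, -4.2, 0, 0, 0], [-12, 0, -8.4, 0, 0, 0], [-16, 0, -11.5, 0, 0, 0], [-16, 0, -11.5, 0, 0, 0], [-16, 0, -20, 0, 0, 0], [-16, 0, -20, 0, 0, 0], [0, 0, -20, 0, 0, 0], [0, 0, 0, 0, 0, 0], [0, 0, 0, 0, 0, 0]]
  ]
}}

```text
time: 22.3
ee_pos: [0.6973, -0.064, 0.0538]
ee_rot: [3.138, -0.614, 1.958]
force: [0.1, 0.4, -0.2]
finger_gap: -0.0003
grip_force: 0.0
```

```bash
python3 - <<'E'
from h import *
where();wedge("p9")
E
```

```text
t 22.3 rack xyz -206.1 0.1 53.8 Frack 0.3 -0.2 -0.2 gap -0.0003 0.0
178 rect ((-84.3508071899414, -10.986076354980469), (133.04354858398438, 32.09933853149414), 8.60218334197998) x [-145.7  -22.5]
-140 4 y [-34.6 -33.5 -33.4] z [-1.5  0.5  1.1]
-70 40 y [-16.5 -13.1   2.3] z [ 6.9 13.5 17.7]
-60 33 y [-17.1 -13.8   2.1] z [ 4.  14.6 16.8]
-50 35 y [-16.3 -13.6   0.1] z [ 4.8 12.9 15.5]
-40 38 y [-16.   -8.1   9.1] z [ 4.9 11.2 13.5]
-30 21 y [-16.7 -11.6   2.5] z [ 6.4 10.4 12. ]
foot x,y 5% -20.0 -21.2 128
```

View pics/p9.png

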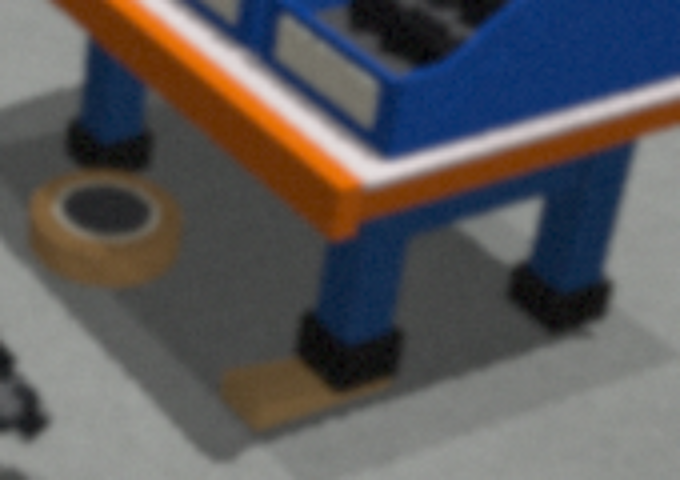

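The wedge sits square and centred under the foot, thick end at crop (240,400). The foot and rack have not moved, and the gripper is clear.

```bash
python3 -c "
from h import *
print(robot.sign_off())"
```

```text
the job is handed in; nothing more can be done
None
```

The wooden wedge is jammed squarely under the middle of the short foot, held against an 8 N push with no measurable shift of the foot; I let go of it, backed the gripper clear and handed the job in at about 22 s.

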